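# Dust off a compass housing at the puff station

## Task

Slide the black compass housing along the deck, without lifting it, fully home against the wooden end stop between the two low rails, and swing the brass keeper bar shut behind it until it clicks past its catch ball. Only then press the red nozzle cap on the blue canister fully down for a short puff (about a second, at most three in all, so that the timer's yellow bead stays out of the red) and let it spring back up. Leave the other things lying around as they are.

Things in the scene. Friction and masses are not known exactly. Their poses are not given: they have to be found in the camera images.
- fixture: Fixed puff station: aluminium deck 8 mm thick with all the fixed parts on it. Origin on the shelf surface; the deck reaches x -120 to +110, y -125 to +125 mm from it, local z up. Places called 'local' are in this frame, in mm. The housing lane runs along local +y at x = -35, from the open deck (cork patch at the -y end) to the nest. Highest part: the canister with its cap, z 156.
- housing: Loose round black compass housing with a white dial and red/steel needle, 80 mm diameter, 38 mm tall, about 0.25 kg. Origin at the centre of its underside; it stands on the deck, towards the open (local -y) end of the lane. Too wide to grasp comfortably: push it.
- nest (a point): Underside centre of the housing when fully home: on the deck top, local (-35, 55, 8); axes as the fixture, push direction +y. Wooden end stop: face 40.5 mm beyond it, top at z 42. Two low wooden rails (tops at z 22) at its sides, 87 mm apart inside, from local y 24 to 102, with flared mouths from y -4 to 24.
- keeper (a joint): Angle of the brass keeper bar about its upright hinge, rad. 0 = shut: the bar points along local -x across the lane just behind (-y side of) the housing. Grows as it opens: the bar points along local (-cos q, -sin q); starts at about 1.6 to 2.1. It stays where it is left. The catch ball resists from about 0.15 to 0.08 (a few N at the tip); below that it snaps to 0.
- keeper_hinge (a point): Point on the keeper's hinge axis at mid-height of the bar, local (28, 7, 39). The bar is 121 mm long from here, 12 mm thick, z 31 to 47 (it passes above the rails). Its catch: a sprung ball in a dark steel post 22 by 30 mm at local (-110, -2), top at z 54.
- keeper_knob (a point): Top centre of the black knob on the keeper bar: 18 mm diameter, 28 mm tall above the bar, 100 mm from the hinge axis, top at fixture z 75 mm. Moves with the bar.
- cap (a joint): Travel of the red nozzle cap, m: 0 up, 0.008 fully down. Sprung: about 2 N to start, 5 N fully down; returns by itself.
- cap_top (a point): Centre of the flat top of the red nozzle cap (44 mm diameter, 18 mm high, a 10 mm thick spout reaching 34 mm towards the nest), at local (72, 90), z 156 when up. Press it straight down. The fixed blue canister under it: 54 mm diameter, black clamp collar 62 mm up to z 38, shoulder z 108 to 122.
- punch: Loose steel center punch, 120 mm long, 13 mm thick, lying on the shelf along its x. Leave it alone.
- loupe: Loose chrome loupe, 60 mm diameter, 42 mm tall, standing on the shelf; origin under its centre. Leave it alone.
- level: Loose green glass level, 45 by 110 (y) by 30 mm, lying on the shelf; origin under its centre. Leave it alone.
- brush: Loose dusting brush, 170 mm long, lying along its x. Leave it alone.
- bezel: Loose brass bezel ring, 72 mm diameter, 12 mm high, lying flat. Leave it alone.
- puff_bead (a joint): Bead of the puff timer, m: a yellow 11 mm bead in a small tilting trough (62 by 16 mm, centre at local (75, 30), reaching up to z 50; half white, half red) beside the canister. 0 at rest; while the cap is more than half down the trough tilts and the bead creeps at about 5 mm/s towards the red, and creeps back when the cap is up. The red begins at 0.020, about 4 s with the cap fully down.

How it is judged:
By the outcome, as a careful person would: the job done as asked, in the order asked, and still so for the second after the job is handed in, with the robot touching nothing.
It also fails if it takes over 58 s, if anything falls off the work surface, if the arm or the gripper's body presses on something with over 40 N, if the wrist force passes 120 N, or if a joint passes its speed limit or range.

## Robot

A 6-joint arm with a two-finger parallel gripper is mounted at the origin on the work surface. World frame = base frame: x ahead of the robot, y to its left, z up, the work surface at z = 0. Lengths are in m, angles in rad, forces in N, time in s.
With the tool pointing down it reaches from about 0.275 to 0.825 m from the base axis. Payload 5.2 kg.
Tool frame: the origin (TCP) lies on the centre line of the jaws, within the pads' length; the fingertips stand 14 mm ahead of it and the grasp point (between the pads) lies 5 mm behind it; z points along the fingers, y is the line along which they close (so a half turn about z gives the same grasp; the last joint's range is limited). The gripper opens to 93 mm and grips with 3 to 60 N. Pads are 15 mm wide; open, the fingers measure 128 mm over their backs; the gripper's body (75 mm by 188 mm) begins 65 mm behind the grasp point.
Start: joints at [-1.503, 0.259, 1.535, -0, 1.348, -0.203], TCP at [0.147, -0.53, 0.233] pointing down, gripper open.
Joint ranges: [-3.14, 3.14], [-0.91, 2.08], [0.19, 2.58], [-1.22, 4.36], [0.22, 2.71], [-3.12, 3.12]. Speed limits (rad/s): [2.57, 2.57, 3.14, 3.14, 3.14, 3.14].

## Interface

Orientations are given as a 3x3 rotation matrix whose columns are the frame's x, y, z axes.
In Python, from bench import r, optics, sign_off gives the robot as it stands. The module is installed in compiled form; this text tells all that it offers.
- The arm moves only by the shell command python3 -m jog 'ROWS' [OPENING] [FORCE]. ROWS is a JSON object of lists of equal length, an entry for each row: "offset": the shift along the tool's x, y, z in cm, a list of three; "spin": the turn about the tool's z in rad. In form: {"offset": [[tx, ty, tz], ...], "spin": [spin, ...]}. A call has exactly 8 rows; each row is the pose to reach, as a shift and turn from the pose commanded when the call began, along the tool's axes at that moment; what a row does not reach only later rows make up. A row lasts 1/12 s, in which the tool goes at most 41.7 mm and 7.16 degrees, less where a joint would pass 70% of its speed; a pose out of reach is approached as far as the arm can. A call with a gripper value outside its range is refused whole. OPENING is the finger opening in cm, from 0 to 9.3, set as the call begins (- or left out, the last holds). The fingers move at their own pace and stop on an object; FORCE is the grip in N (left out, the last holds). Time passes only in rows, so rows that repeat a pose let the fingers close, or fill a call up. It gives the time, the measured TCP pose, the force, the opening and the grip force at its end, in the units of the state.
- r.get_obs(): the state, without advancing time (a new reading comes with each control period).
- optics.get_image(name): name is "scene" or "top" or "wrist"; returns the picture (400x640x3 uint8, red, green, blue); there is no depth.
- optics.get_calibration(name): a dict with "fx", "fy", "cx", "cy" (pixels), "dist" ([k1, k2, p1, p2, k3] as OpenCV has them; the pictures are not rectified), "position" and "orientation" of the camera in the world; the wrist camera has in their place "hand_eye" (4x4, takes a point from camera to tool coordinates, whose origin is the TCP and whose axes are the flange's). Camera axes: x right, y down, z forward; pixel columns grow to the right and rows downward; lengths in m; the calibration is good to about 2 mm. A picture is of the moment at which its call begins: read the wrist's pose just before it. get_calibration takes no time and is no camera call.
- sign_off(): hands the job in; it is judged then, once.
The state is a dict: "clock": time; "joints": joint angles; "qvel": joint speeds; "joint_efforts": joint torques, N m; "eef_pos": TCP position; "ee_rot": TCP orientation; "ft_force": force on the tool from outside, world axes, zero at the start; "torque": the same for the moment, N m; "gripper_width": finger opening in m; "grip_force": force on a finger pad.
Only numpy, scipy, OpenCV 4.12 (cv2) and the standard library are available. Lean on these libraries where they do the work, as an engineer would, in place of code of your own. Each camera call takes 0.05 s, during which the arm holds its last target. There are 200 camera calls.

## Working session

There is one attempt and no reset: what is moved stays moved. The work goes in short steps, Python scripts to look and compute and a shell command to move; the robot and the scene stay as the last step left them, time stands still between calls to the robot, and variables do not carry over. Pictures are saved under pics/ and viewed, at most 10 in all, crops included, and the job is handed in when it is done.

```bash
mkdir -p pics
python3 - <<'E'
from bench import r,optics
import cv2
o=r.get_obs();print(o['clock'],o['eef_pos'],o['ee_rot'])
for n in("scene","top"):
    cv2.imwrite(f'pics/{n}0.png',optics.get_image(n)[:,:,::-1]);print(n,optics.get_calibration(n))
E
```

```text
0.0 [ 0.14710716 -0.52941341  0.23181134] [[ 9.63557310e-01  2.67501946e-01 -1.35280009e-04]
 [ 2.67501738e-01 -9.63555632e-01  1.83437135e-03]
 [ 3.60348090e-04 -1.80370956e-03 -9.99998308e-01]]
scene {'fx': 431.25131264174337, 'fy': 431.25131264174337, 'cx': 317.9298229527438, 'cy': 200.19247582921358, 'dist': array([0.02743305, 0.        , 0.        , 0.        , 0.        ]), 'position': array([ 1.39527945, -0.17748283,  0.75876082]), 'orientation': array([[ 0.26673883,  0.60158528, -0.75295787],
       [ 0.9637414 , -0.17238993,  0.20367674],
       [-0.00727343, -0.77998517, -0.62575573]])}
top {'fx': 433.8842146960624, 'fy': 433.8842146960624, 'cx': 321.1440316145198, 'cy': 196.2434797788614, 'dist': array([-0.03093713,  0.        ,  0.        ,  0.        ,  0.        ]), 'position': array([0.51211386, 0.03889235, 1.08898658]), 'orientation': array([[ 8.04854582e-04, -9.94258545e-01,  1.07001393e-01],
       [-9.99747210e-01, -3.20427814e-03, -2.22541944e-02],
       [ 2.24692851e-02, -1.06956433e-01, -9.94009785e-01]])}
```

View pics/top0.png

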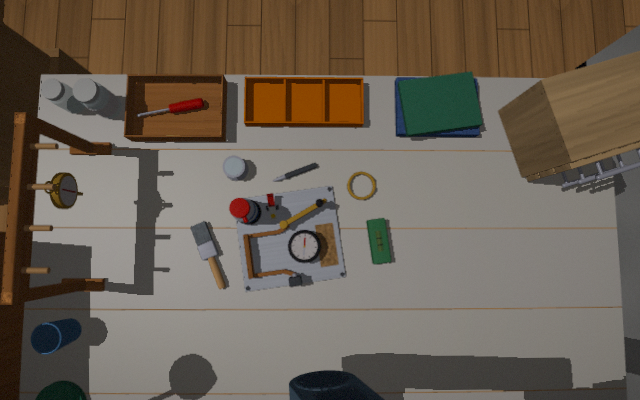

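View pics/scene0.png

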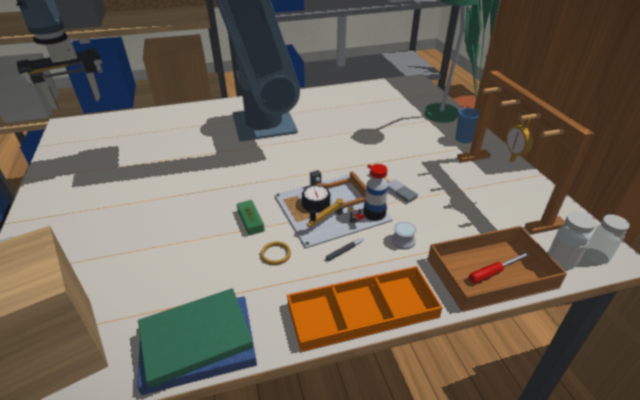

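The top view shows the deck with corners near (236,197), (332,187), (345,275) and (246,290), the housing at (305,246), the keeper knob at (320,203) and the red cap at (241,208). The scene view agrees. I'll fit the deck in the top view, then refine it with the wrist camera.

```bash
cat > h.py <<'E'
import numpy as np,cv2
from bench import r,optics
def cam(n):
    c=optics.get_calibration(n);K=np.array([[c['fx'],0,c['cx']],[0,c['fy'],c['cy']],[0,0,1]])
    if n=='wrist':
        o=r.get_obs();T=np.eye(4);T[:3,:3]=o['ee_rot'];T[:3,3]=o['eef_pos'];T=T@c['hand_eye'];return K,c['dist'],T[:3,3],T[:3,:3]
    return K,c['dist'],c['position'],c['orientation']
def ray(C,px,z):
    K,d,p,R=C;u=cv2.undistortPoints(np.array(px,float).reshape(-1,1,2),K,d).reshape(-1,2)
    v=np.c_[u,np.ones(len(u))]@R.T;return p+v*((z-p[2])/v[:,2])[:,None]
def proj(C,P):
    K,d,p,R=C;return cv2.projectPoints((np.array(P,float)-p)@R,np.zeros(3),np.zeros(3),K,d)[0].reshape(-1,2)
def fit(loc,w):  # 2D rigid local(mm)->world
    a=np.array(loc,float)/1000;a=a[:,:2];b=np.array(w)[:,:2];A=a-a.mean(0);B=b-b.mean(0)
    th=np.arctan2((A[:,0]*B[:,1]-A[:,1]*B[:,0]).sum(),(A*B).sum())
    R=np.array([[np.cos(th),-np.sin(th)],[np.sin(th),np.cos(th)]]);t=b.mean(0)-R@a.mean(0)
    return th,t,np.linalg.norm(a@R.T+t-b,axis=1)
E
python3 - <<'E'
from h import *
C=cam('top');im=cv2.imread('pics/top0.png')
loc=[(110,125),(110,-125),(-120,-125),(-120,125)]
w=ray(C,[(236,196),(332,187),(345,275),(246,290)],.008);print(w);print(fit(loc,w))
print('housing',ray(C,[(305,246)],.046),'knob',ray(C,[(320,203)],.075),'cap',ray(C,[(240,208)],.156))
cv2.imwrite('pics/topc.png',cv2.resize(im[165:310,180:400],None,fx=3.6,fy=3.6,interpolation=cv2.INTER_CUBIC))
print(optics.get_calibration('wrist'))
E
```

```text
[[ 0.62840406  0.22747553  0.008     ]
 [ 0.65193538 -0.01258576  0.008     ]
 [ 0.43348221 -0.0442648   0.008     ]
 [ 0.39725049  0.19833988  0.008     ]]
(np.float64(0.12838951302212748), array([0.53272688, 0.0928814 ]), array([0.00432121, 0.00736457, 0.00435361, 0.00318159]))
housing [[0.50476259 0.0540058  0.046     ]] knob [[0.60530776 0.01886381 0.075     ]] cap [[0.58655801 0.19251092 0.156     ]]
{'fx': 313.3984620108989, 'fy': 313.3984620108989, 'cx': 315.0836755068185, 'cy': 200.0513646117998, 'dist': array([-0.01424138,  0.        ,  0.        ,  0.        ,  0.        ]), 'hand_eye': array([[-5.61101426e-04, -9.64308441e-01, -2.64780883e-01,
         7.38824186e-02],
       [ 9.99998864e-01, -9.11523586e-04,  1.20057421e-03,
         2.14483055e-04],
       [-1.39907787e-03, -2.64779908e-01,  9.64307857e-01,
        -1.53282230e-01],
       [ 0.00000000e+00,  0.00000000e+00,  0.00000000e+00,
         1.00000000e+00]])}
```

View pics/topc.png

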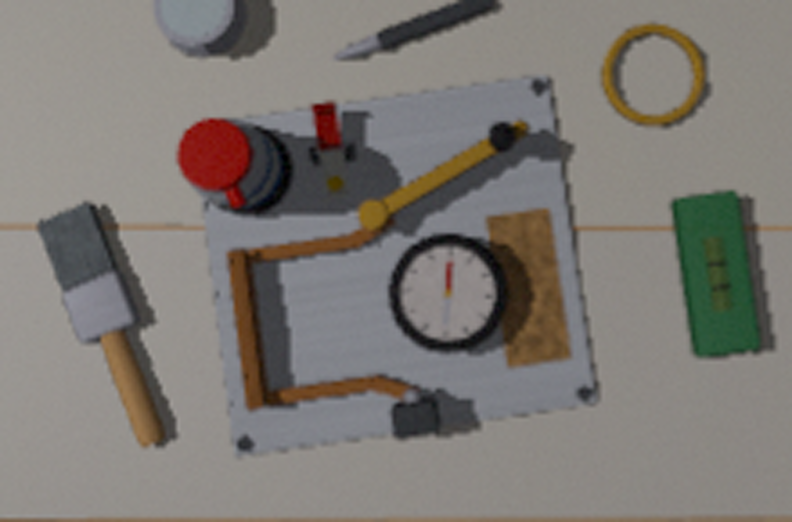

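The enlarged crop shows the deck corners at (552,77), (597,402) and (237,456). The hinge is at (373,215), the knob at (502,137), the cap at (214,154), the dial at (448,292) and the post at (415,418). The keeper points away from the lane, and the housing is near the mouth.

Run:
```python
from h import *
C=cam('top')
f=lambda x,y:((x+.5)/3.6-.5+180,(y+.5)/3.6-.5+165)
P=[((552,77),(110,-125),8),((597,402),(-120,-125),8),((237,456),(-120,125),8),((373,215),(28,7),50),((214,154),(72,90),156),((415,418),(-110,-2),54)]
w=np.vstack([ray(C,[f(*p[0])],p[2]/1e3) for p in P])
th,t,e=fit([p[1] for p in P],w);print(th,t,e)
R=np.array([[np.cos(th),-np.sin(th)],[np.sin(th),np.cos(th)]])
for n,p,z in(('housing',(448,292),.046),('knob',(502,137),.075)):
    a=ray(C,[f(*p)],z)[0];print(n,a,(a[:2]-t)@R*1e3)
```

```text
0.14206950054821457 [0.53010738 0.09441279] [0.00262488 0.00157127 0.00166006 0.00107771 0.00115428 0.00209478]
housing [0.50535418 0.05619637 0.046     ] [-29.91495934 -34.3265386 ]
knob [0.60602168 0.02101651 0.075     ] [ 64.75713964 -83.4056868 ]
```

```bash
cat >> h.py <<'E'
TH,T=0.14207,np.array([0.53010738,0.09441279])
def Rl():return np.array([[np.cos(TH),-np.sin(TH)],[np.sin(TH),np.cos(TH)]])
def loc(w):return (np.array(w)[...,:2]-T)@Rl()*1e3
def to(x,y,z):  # local mm target of TCP, tool y along local x -> offset cm, spin
    o=r.get_obs();p=np.r_[Rl()@np.array([x,y])/1e3+T,z/1e3];R=o['ee_rot']
    phi=np.arctan2(R[1,0],R[0,0]);l=loc(o['eef_pos'])
    print('t',round(o['clock'],2),'at',l.round(1),(o['eef_pos'][2]*1e3).round(1),'F',o['ft_force'].round(1),'-> offset',(100*R.T@(p-o['eef_pos'])).round(2),'spin',round(phi-TH-np.pi/2,3),'j',o['joints'].round(2))
E
python3 -m jog '{"offset":[[4,-3,0],[8,-6.4,0],[12,-9.6,0],[16,-12.8,0],[20,-16,0],[24,-19,0],[28,-22,0],[32,-25,0]],"spin":[-0.12,-0.24,-0.36,-0.48,-0.6,-0.72,-0.84,-0.96]}' 4.0
python3 -c "
from h import *
to(-30,-105,220)"
```

```text
clock: 0.77
eef_pos: [0.345, -0.2594, 0.2325]
ee_rot: [[0.328, 0.945, -0.0], [0.945, -0.328, 0.0], [0.0, -0.0, -1.0]]
ft_force: [0.8, 0.4, 0.1]
gripper_width: 0.0442
grip_force: 0.0
t 0.77 at [-233.4 -324. ] 232.5 F [0.8 0.4 0.1] -> offset [28.79  8.02  1.26] spin -0.477 j [-0.9   0.04  1.8   0.    1.3  -0.57]
```

```bash
python3 -m jog '{"offset":[[3.8,1,0.2],[7.6,2,0.4],[11.4,3,0.6],[15,4,0.8],[19,5,1],[23,6.2,1.2],[27,7.4,1.2],[28.8,8,1.3]],"spin":[-0.12,-0.24,-0.36,-0.477,-0.477,-0.477,-0.477,-0.477]}' | head -2
python3 - <<'E'
from h import *
to(-30,-105,220)
import time
o=r.get_obs();C=cam('wrist');im=optics.get_image('wrist')[:,:,::-1];cv2.imwrite('pics/w1.png',im);np.savez('w1.npz',*C)
for n,p in(('hinge',(28,7,50)),('post',(-110,-2,54)),('c',(-120,125,8)),('cap',(72,90,156)),('nest',(-35,55,46)),('stopL',(-35,95.5,42))):
    w=np.r_[Rl()@np.array(p[:2])/1e3+T,p[2]/1e3];print(n,proj(C,[w])[0].round(1))
E
```

```text
clock: 1.43
eef_pos: [0.5176, -0.0125, 0.2193]
t 1.43 at [ -27.5 -104.1] 219.3 F [-0.5 -1.1 -0.3] -> offset [-0.09 -0.25 -0.07] spin -0.003 j [-0.24  0.21  1.63  0.    1.3  -0.38]
hinge [371.6  73.1]
post [228.   83.1]
c [221.1 -46.8]
cap [ 486.3 -103.1]
nest [305.8  19.1]
stopL [305.5 -28.5]
```

View pics/w1.png

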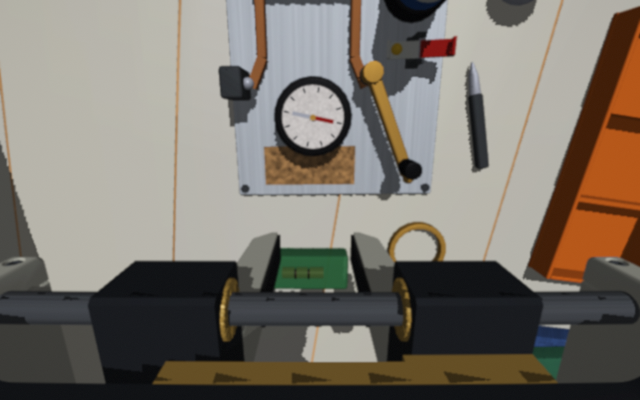

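The wrist view shows the hinge at (373,72) and the post at about (231,82), both within 2–3 px of prediction. The housing top is at (313,116), the deck corners are at (238,195) and (433,192), and the knob is at (411,169).

Run:
```python
from h import *
d=np.load('w1.npz');C=tuple(d[k] for k in d.files)
P=[((238,195),8),((433,192),8),((373,72),50),((313,116),46),((411,169),75)]
for p,z in P: w=ray(C,[p],z/1e3)[0];print(p,w.round(4),loc(w).round(1))
to(-31,-102,220)
```

```text
(238, 195) [ 0.4295 -0.0459  0.008 ] [-119.4 -124.7]
(433, 192) [ 0.6612 -0.0099  0.008 ] [ 115.  -121.8]
(373, 72) [0.558  0.1064 0.05  ] [29.3  8. ]
(313, 116) [0.5064 0.0577 0.046 ] [-28.7 -33. ]
(411, 169) [0.6065 0.0223 0.075 ] [ 65.4 -82.2]
t 1.48 at [ -26.5 -103.3] 219.0 F [ 0.3  1.5 -0. ] -> offset [ 0.13 -0.45 -0.1 ] spin -0.001 j [-0.24  0.21  1.63  0.    1.3  -0.38]
```

```bash
python3 -m jog '{"offset":[[0,-0.3,3.5],[0,-0.3,7],[0,-0.3,10.5],[0,-0.3,13.5],[0,-0.3,16],[0,-0.3,18],[0,-0.3,18],[0,-0.3,18]],"spin":[0,0,0,0,0,0,0,0]}' 4.0
python3 -c "
from h import *
to(-30,-76,39)"
```

```text
clock: 2.15
eef_pos: [0.5118, -0.017, 0.0388]
ee_rot: [[-0.136, 0.991, -0.003], [0.991, 0.136, 0.001], [0.001, -0.003, -1.0]]
ft_force: [1.0, -0.7, -0.0]
gripper_width: 0.04
grip_force: 0.0
t 2.15 at [ -33.9 -107.7] 38.8 F [ 1.  -0.7 -0. ] -> offset [ 3.17  0.38 -0.01] spin -0.005 j [-0.25  0.41  1.86 -0.    0.88 -0.39]
```

```bash
python3 -m jog '{"offset":[[1.5,0.1,0],[2.6,0.1,0],[3.4,0.1,0],[4.2,0.1,0],[5.0,0.1,0],[5.8,0.1,0],[6.6,0.1,0],[7.4,0.1,0]],"spin":[0,0,0,0,0,0,0,0]}'|grep -E 'clock|force'
python3 -c "
from h import *
to(-35,13,39)
C=cam('wrist');im=optics.get_image('wrist')[:,:,::-1];cv2.imwrite('pics/w2.png',im);np.savez('w2.npz',*C)"
```

```text
clock: 2.82
ft_force: [0.9, -4.9, 3.7]
grip_force: 2.6
t 2.82 at [-30.7 -33.6] 40.3 F [ 0.9 -4.9  3.7] -> offset [ 4.65 -0.45  0.12] spin -0.005 j [-0.11  0.4   1.87 -0.    0.87 -0.24]
```

View pics/w2.png

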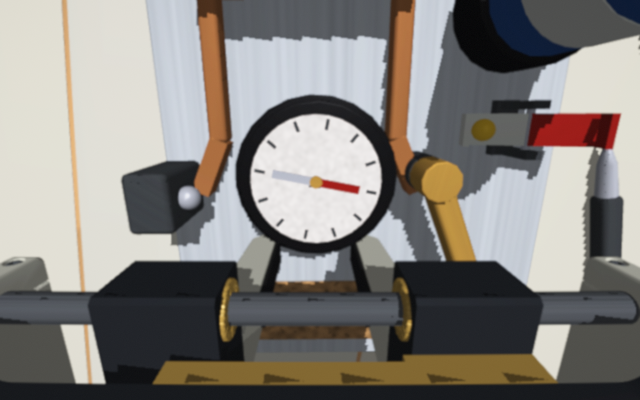

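The housing sits squarely between the fingers, with its centre at (317,175), and is entering the mouth about 4 mm to the right of the lane centre. I'll push on, drifting to x=-35.

```bash
python3 -m jog '{"offset":[[0.5,-0.15,0.1],[1.0,-0.3,0.1],[1.5,-0.4,0.1],[2.0,-0.4,0.1],[2.6,-0.4,0.1],[3.2,-0.4,0.1],[3.7,-0.4,0.1],[4.2,-0.4,0.1]],"spin":[0,0,0,0,0,0,0,0]}'|grep -E 'clock|force'
python3 -c "
from h import *
to(-35,13,39)"
```

```text
clock: 3.53
ft_force: [0.4, -4.1, 2.3]
grip_force: 2.1
t 3.53 at [-35.5   8.9] 38.5 F [ 0.4 -4.1  2.3] -> offset [ 0.41  0.05 -0.05] spin -0.005 j [-0.03  0.4   1.88  0.    0.86 -0.16]
```

```bash
python3 -m jog '{"offset":[[0.15,0,0],[0.3,0,0],[0.4,0,0],[0.5,0,0],[0.6,0,0],[0.7,0,0],[0.7,0,0],[0.7,0,0]],"spin":[0,0,0,0,0,0,0,0]}'|grep -E 'clock|force'
python3 -c "
from h import *
to(-35,13,39)"
```

```text
clock: 4.2
ft_force: [0.1, -3.5, 1.8]
grip_force: 2.1
t 4.2 at [-35.3  15.1] 38.5 F [ 0.1 -3.5  1.8] -> offset [-0.21  0.03 -0.05] spin -0.005 j [-0.01  0.4   1.88 -0.    0.86 -0.15]
```

```bash
python3 -m jog '{"offset":[[0.1,0,0],[0.2,0,0],[0.3,0,0],[0.35,0,0],[0.4,0,0],[0.4,0,0],[0.4,0,0],[0.4,0,0]],"spin":[0,0,0,0,0,0,0,0]}'|grep -E 'clock|force'
python3 -c "
from h import *
to(-35,13,39)
cv2.imwrite('pics/w3.png',optics.get_image('wrist')[:,:,::-1])"
```

```text
clock: 4.87
ft_force: [2.0, -19.5, 1.5]
grip_force: 8.3
t 4.87 at [-34.9  15.7] 38.7 F [  2.  -19.5   1.5] -> offset [-0.27 -0.01 -0.03] spin -0.004 j [-0.01  0.4   1.88 -0.01  0.86 -0.14]
```

View pics/w3.png

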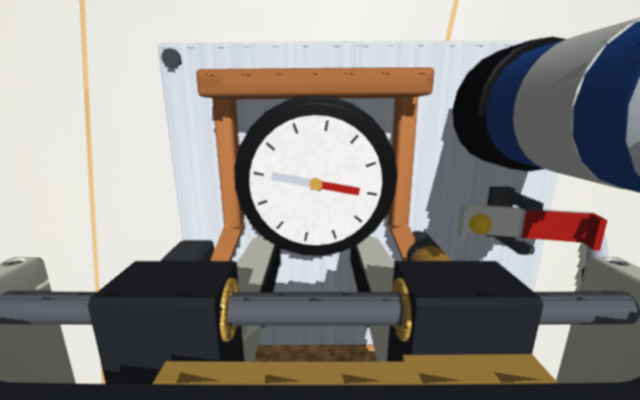

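The wrist view shows the housing (centre (316,183)) between the rails, with its rim meeting the end stop at about y=97. The push force rose to 19.5 N, so it is home. Next I'll retreat and go to the knob.

```bash
python3 -m jog '{"offset":[[-1,0,0],[-3,0,0],[-5,1,-3],[-7,4,-6.5],[-9,7,-7.5],[-9.9,9.8,-7.5],[-9.9,10.0,-7.5],[-9.9,10.0,-7.5]],"spin":[0,0,0,0,0,0,0,0]}' 4.0|grep -E 'clock|force|width'
python3 - <<'E'
from h import *
to(65.5,-84,64)
C=cam('wrist');im=optics.get_image('wrist')[:,:,::-1];cv2.imwrite('pics/w4.png',im);np.savez('w4.npz',*C)
w=np.r_[Rl()@np.array([.0655,-.084])+T,.075];print(proj(C,[w]))
E
```

```text
clock: 5.58
ft_force: [-0.6, -0.7, -0.6]
gripper_width: 0.0402
grip_force: 0.0
t 5.58 at [ 65.3 -80.4] 113.0 F [-0.6 -0.7 -0.6] -> offset [-0.37  0.03  4.9 ] spin -0.006 j [-0.14  0.46  1.55  0.    1.13 -0.28]
[[314.92762698 235.70154638]]
```

View pics/w4.png

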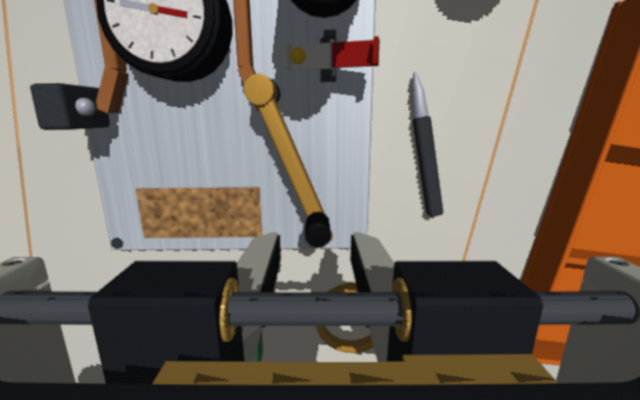

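The knob top at (318,234) lies where predicted, (315,236), and between the fingers. I'll go down and grip gently.

```bash
python3 -m jog '{"offset":[[-0.3,0.05,0],[-0.3,0.05,1.5],[-0.3,0.05,3],[-0.3,0.05,4.2],[-0.3,0.05,4.9],[-0.3,0.05,4.9],[-0.3,0.05,4.9],[-0.3,0.05,4.9]],"spin":[0,0,0,0,0,0,0,0]}' 4.0|grep -E 'clock|force|width'
python3 -m jog '{"offset":[[0,0,0],[0,0,0],[0,0,0],[0,0,0],[0,0,0],[0,0,0],[0,0,0],[0,0,0]],"spin":[0,0,0,0,0,0,0,0]}' 1.4 12|grep -E 'clock|force|width'
python3 - <<'E'
from h import *
to(65.5,-84,64)
h=np.array([28,7.]);l=loc(r.get_obs()['eef_pos']);d=l-h;q0=np.arctan2(-d[1],-d[0])%(2*np.pi);print(q0,np.hypot(*d))
for q in np.linspace(q0,0,25)[1:]:
    k=h-100*np.array([np.cos(q),np.sin(q)]);print(round(q,2),((k-l)[::-1]/10).round(2),round((q0-q)*.8,2))
E
```

```text
clock: 6.3
ft_force: [0.2, 0.7, 0.9]
gripper_width: 0.0399
grip_force: 0.0
clock: 6.97
ft_force: [-0.3, -0.6, 3.5]
gripper_width: 0.0175
grip_force: 12.0
t 6.97 at [ 65.2 -83.4] 65.0 F [-0.3 -0.6  3.5] -> offset [-0.06  0.03  0.1 ] spin -0.005 j [-0.15  0.51  1.6  -0.    1.03 -0.29]
1.9611955496509068 97.80099341784343
1.88 [-0.48 -0.68] 0.07
1.8 [-0.7  -1.47] 0.13
1.72 [-0.85 -2.27] 0.2
1.63 [-0.94 -3.09] 0.26
1.55 [-0.95 -3.9 ] 0.33
1.47 [-0.91 -4.72] 0.39
1.39 [-0.79 -5.53] 0.46
1.31 [-0.61 -6.32] 0.52
1.23 [-0.37 -7.1 ] 0.59
1.14 [-0.06 -7.86] 0.65
1.06 [ 0.31 -8.59] 0.72
0.98 [ 0.74 -9.29] 0.78
0.9 [ 1.22 -9.95] 0.85
0.82 [  1.75 -10.56] 0.92
0.74 [  2.34 -11.14] 0.98
0.65 [  2.96 -11.66] 1.05
0.57 [  3.63 -12.13] 1.11
0.49 [  4.34 -12.54] 1.18
0.41 [  5.07 -12.9 ] 1.24
0.33 [  5.83 -13.19] 1.31
0.25 [  6.62 -13.42] 1.37
0.16 [  7.42 -13.59] 1.44
0.08 [  8.23 -13.69] 1.5
0.0 [  9.04 -13.72] 1.57
```

```bash
python3 -m jog '{"offset":[[-0.33,-0.7],[-0.55,-1.45],[-0.7,-2.25],[-0.8,-3.05],[-0.8,-3.9],[-0.75,-4.7],[-0.65,-5.5],[-0.45,-6.3]],"spin":[0.06,0.12,0.19,0.25,0.31,0.38,0.44,0.5]}' 1.4 12|head -8
cat >> h.py <<'E'
def arc(q1,n=8,rad=98.5,k=.8):
    o=r.get_obs();R=o['ee_rot'];h=np.array([28.3,7.5]);l=loc(o['eef_pos']);d=l-h;q0=np.arctan2(-d[1],-d[0]);q0%=2*np.pi
    if q0>3:q0-=2*np.pi
    print('t',o['clock'],'q0',q0,'rad',np.hypot(*d),'z',o['eef_pos'][2],'F',o['ft_force'],'w',o['gripper_width'],o['grip_force'])
    for q in np.linspace(q0,q1,n+1)[1:]:
        v=Rl()@(h-rad*np.array([np.cos(q),np.sin(q)])-l)/10;print(round(q,2),(R.T@np.r_[v,0]).round(2),round((q0-q)*k,2))
E
python3 -c "
from h import *
arc(.65)"
```

```text
t 6.9667 q0 1.95643033084085 rad 98.15031909484064 z 0.06503164051932869 F [-0.28073074 -0.63227924  3.54465797] w 0.017504848034524186 12.00074315071106
1.79 [-0.52 -1.52 -0.  ] 0.13
1.63 [-0.75 -3.11 -0.  ] 0.26
1.47 [-0.73 -4.71 -0.  ] 0.39
1.3 [-0.44 -6.29 -0.01] 0.52
1.14 [ 0.1  -7.81 -0.01] 0.65
0.98 [ 0.89 -9.21 -0.01] 0.78
0.81 [ 1.880e+00 -1.047e+01 -1.000e-02] 0.91
0.65 [ 3.070e+00 -1.155e+01 -1.000e-02] 1.05invalid input at $.offset[0]: expected 3 numbers
```

Those rows were missing the z entry, so the call was refused and nothing moved.

```bash
python3 -m jog '{"offset":[[-0.3,-0.75,0],[-0.5,-1.5,0],[-0.67,-2.3,0],[-0.75,-3.1,0],[-0.76,-3.9,0],[-0.73,-4.7,0],[-0.62,-5.5,0],[-0.44,-6.3,0]],"spin":[0.06,0.12,0.19,0.25,0.31,0.38,0.44,0.5]}' 1.4 12 >/dev/null
python3 -c "
from h import *
arc(.65)"
```

```text
t 7.6333 q0 1.3051220615653674 rad 98.84574747957124 z 0.06500884283303911 F [ 1.19414436 -0.6762958   0.37252677] w 0.017514372108690314 11.995915174484253
1.22 [-0.13 -0.8  -0.  ] 0.07
1.14 [-0.22 -1.6  -0.  ] 0.13
1.06 [-0.26 -2.4  -0.01] 0.2
0.98 [-0.22 -3.21 -0.01] 0.26
0.9 [-0.12 -4.01 -0.01] 0.33
0.81 [ 0.05 -4.8  -0.01] 0.39
0.73 [ 0.28 -5.57 -0.01] 0.46
0.65 [ 0.57 -6.32 -0.01] 0.52
```

```bash
python3 -m jog '{"offset":[[-0.13,-0.8,0],[-0.22,-1.6,0],[-0.26,-2.4,0],[-0.22,-3.2,0],[-0.12,-4.0,0],[0.05,-4.8,0],[0.28,-5.57,0],[0.57,-6.3,0]],"spin":[0.07,0.13,0.2,0.26,0.33,0.39,0.46,0.52]}' 1.4 12 >/dev/null
python3 -c "
from h import *
arc(.16,6)"
```

```text
t 8.3 q0 0.647915287916894 rad 99.3683310408496 z 0.0648639102057019 F [-0.01827086 -2.51727132  1.58044135] w 0.017938474353722013 11.998821794986725
0.57 [ 0.03 -0.81 -0.  ] 0.07
0.49 [ 0.05 -1.61 -0.  ] 0.13
0.4 [ 0.12 -2.41 -0.  ] 0.2
0.32 [ 0.27 -3.19 -0.  ] 0.26
0.24 [ 0.47 -3.97 -0.  ] 0.33
0.16 [ 0.74 -4.72 -0.01] 0.39
```

```bash
python3 -m jog '{"offset":[[-0.03,-0.8,0],[0,-1.6,0],[0.08,-2.4,0],[0.22,-3.2,0],[0.42,-3.97,0],[0.7,-4.72,0],[0.7,-4.72,0],[0.7,-4.72,0]],"spin":[0.07,0.13,0.2,0.26,0.33,0.39,0.39,0.39]}' 1.4 25 >/dev/null
python3 -c "
from h import *
arc(-0.03,6,99.4)"
```

```text
t 8.9667 q0 0.15656569080894528 rad 99.46832106249988 z 0.0647186738653567 F [-3.69410872 -3.68764565  5.8673532 ] w 0.017381806130984365 25.001344084739685
0.13 [ 0.01 -0.31 -0.  ] 0.02
0.09 [ 0.03 -0.62 -0.  ] 0.05
0.06 [ 0.05 -0.93 -0.  ] 0.07
0.03 [ 0.09 -1.23 -0.  ] 0.1
0.0 [ 0.13 -1.54 -0.  ] 0.12
-0.03 [ 0.18 -1.84 -0.  ] 0.15
```

```bash
python3 -m jog '{"offset":[[0.01,-0.3,0],[0.03,-0.6,0],[0.05,-0.9,0],[0.09,-1.2,0],[0.13,-1.5,0],[0.16,-1.7,0],[0.16,-1.7,0],[0.16,-1.7,0]],"spin":[0,0,0,0,0,0,0,0]}' 1.4 25 >/dev/null
python3 -c "
from h import *
arc(-0.03,2,99.4)"
```

```text
t 9.6333 q0 -0.013794734426767263 rad 98.380011293394 z 0.0647400973535886 F [-2.93316864 -3.73742128  5.13410098] w 0.01731468932079798 25.000668168067932
-0.02 [-0.09 -0.1  -0.  ] 0.01
-0.03 [-0.07 -0.18 -0.  ] 0.01
```

```bash
python3 -m jog '{"offset":[[0,0,0],[0,0,0],[0,0,0],[0,0,0],[0,0,-1.5],[0,0,-4],[0,0,-7.5],[0,0,-11]],"spin":[0,0,0,0,0,0,0,0]}' 3.2 25 |grep -E 'clock|force|width'
python3 - <<'E'
from h import *
to(72,90,200)
C=cam('wrist');im=optics.get_image('wrist')[:,:,::-1];cv2.imwrite('pics/w5.png',im);np.savez('w5.npz',*C)
for p in((-72,7,75),(28,7,50),(72,90,156),(-35,55,46)):
    w=np.r_[Rl()@np.array(p[:2])/1e3+T,p[2]/1e3];print(p,proj(C,[w])[0].round(1))
t=optics.get_image('top')[:,:,::-1];cv2.imwrite('pics/t5.png',cv2.resize(t[165:310,180:400],None,fx=3.6,fy=3.6,interpolation=cv2.INTER_CUBIC))
E
```

```text
clock: 10.3
ft_force: [1.1, 0.8, -0.0]
gripper_width: 0.0321
grip_force: 0.0
t 10.3 at [-71.1   9.5] 175.1 F [ 1.1  0.8 -0. ] -> offset [15.38 -5.73 -2.53] spin -1.415 j [-0.04  0.16  1.81  0.    1.17  1.24]
(-72, 7, 75) [317.4 206.2]
(28, 7, 50) [335.9  84.5]
(72, 90, 156) [191.4 -62.4]
(-35, 55, 46) [270.6 149.8]
```

View pics/w5.png

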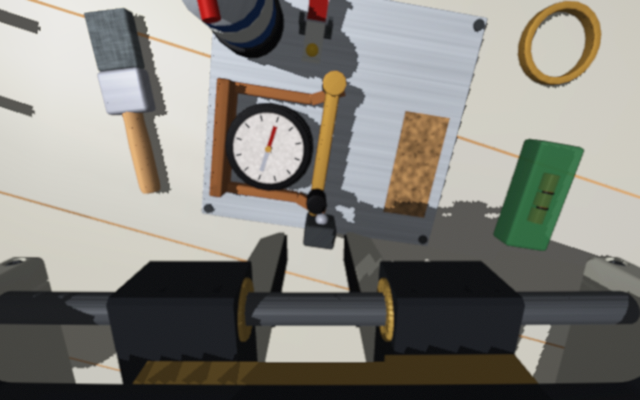

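The wrist view shows the bar across the lane, with the hinge at (334,83) and the knob at (316,202). Both match the prediction for q=0 to within a pixel sideways. The housing is at (269,147), against the stop. Next is the cap.

```bash
python3 -m jog '{"offset":[[0,0,-2.5],[3,-1.2,-2.5],[6,-2.3,-2.5],[9,-3.4,-2.5],[12,-4.5,-2.5],[14.5,-5.5,-2.5],[15.4,-5.7,-2.5],[15.4,-5.7,-2.5]],"spin":[0,0,0,0,0,0,0,0]}' 0 10 |grep -E 'clock|force|width'
python3 - <<'E'
from h import *
to(72,90,172)
C=cam('wrist');im=optics.get_image('wrist')[:,:,::-1];cv2.imwrite('pics/w6.png',im)
w=np.r_[Rl()@np.array([.072,.090])+T,.156];print(proj(C,[w]))
t=optics.get_image('scene')[:,:,::-1];cv2.imwrite('pics/s6.png',cv2.resize(t[130:260,240:440],None,fx=4,fy=4,interpolation=cv2.INTER_CUBIC))
E
```

```text
clock: 11.07
ft_force: [-0.3, 0.8, -0.1]
gripper_width: 0.0003
grip_force: 0.0
t 11.07 at [74.1 90.2] 197.9 F [-0.3  0.8 -0.1] -> offset [-0.21 -0.01  2.59] spin -1.413 j [0.14 0.41 1.4  0.   1.33 1.41]
[[314.21218892 232.41631508]]
```

View pics/s6.png

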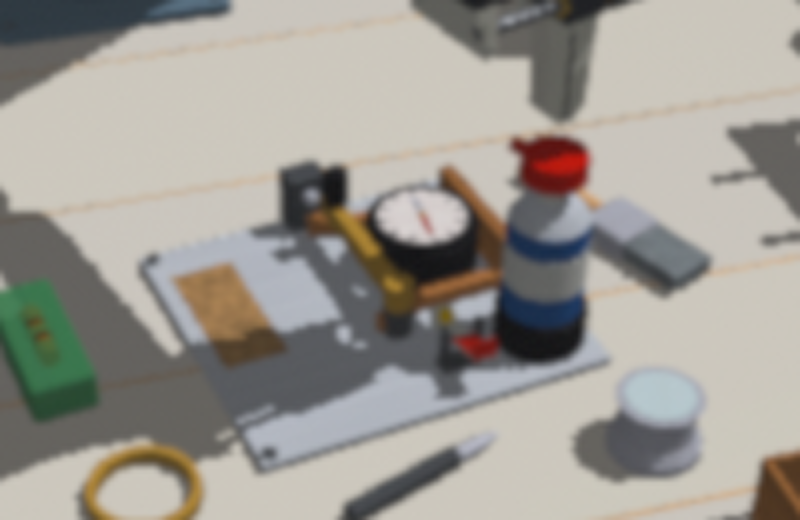

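The scene view shows the closed fingertips above the red cap (cap at (555,165), tips at (560,115)), with the bar across the lane and the housing against the stop. Pressing now.

```bash
python3 -m jog '{"offset":[[-0.15,0,1.2],[-0.15,0,2.3],[-0.15,0,3.2],[-0.15,0,3.6],[-0.15,0,3.8],[-0.15,0,3.8],[-0.15,0,3.8],[-0.15,0,3.8]],"spin":[0,0,0,0,0,0,0,0]}' 0 10|grep -E 'clock|force|pos'
```

```text
clock: 11.83
eef_pos: [0.5874, 0.1919, 0.1623]
ft_force: [-4.0, -1.4, 5.7]
grip_force: 3.0
```

```bash
python3 -m jog '{"offset":[[0,0,0.15],[0,0,0.3],[0,0,0.3],[0,0,0.3],[0,0,0.3],[0,0,0.3],[0,0,0.3],[0,0,0.3]],"spin":[0,0,0,0,0,0,0,0]}' 0 10|grep -E 'clock|force|pos'
python3 -m jog '{"offset":[[0,0,0],[0,0,-1.5],[0,0,-4],[0,0,-7],[0,0,-10],[0,0,-12],[0,0,-12],[0,0,-12]],"spin":[0,0,0,0,0,0,0,0]}' 0 10|grep -E 'clock|force|pos'
```

```text
clock: 12.5
eef_pos: [0.5875, 0.1919, 0.162]
ft_force: [-8.7, -4.0, 20.2]
grip_force: 10.0
clock: 13.17
eef_pos: [0.5888, 0.1927, 0.2797]
ft_force: [-0.6, -0.4, -0.7]
grip_force: 0.0
```

The force reached 20 N with no further travel, so the cap bottomed out and was held for about 1 s. Now a final look.

```bash
python3 -m jog '{"offset":[[-3,0,0],[-6,0,0],[-9,0,0],[-12,0,0],[-15,0,0],[-18,0,0],[-20,0,0],[-20,0,0]],"spin":[0,0,0,0,0,0,0,0]}' |grep -E 'clock|pos'
python3 - <<'E'
from h import *
a=optics.get_image('top')[:,:,::-1][150:310,180:400];b=optics.get_image('scene')[:,:,::-1][130:265,240:440]
k=lambda i:cv2.resize(i,(400,290),interpolation=cv2.INTER_CUBIC)
cv2.imwrite('pics/f.png',np.hstack([k(a),k(b)]))
E
```

```text
clock: 13.83
eef_pos: [0.3927, 0.1335, 0.2768]
```

View pics/f.png

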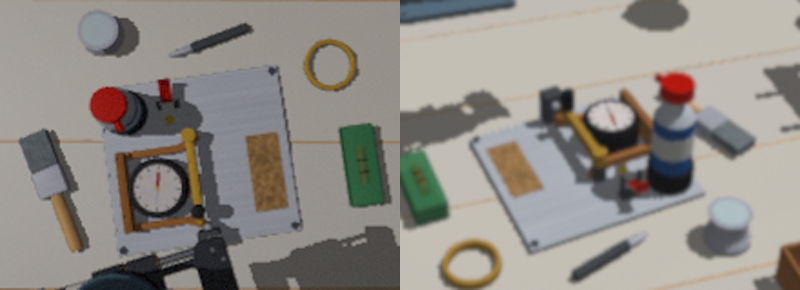

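The housing (158,187) is home, the bar is shut from (188,135) to (198,211), the cap is up, and the other things are where they were.

```bash
python3 -c "
from bench import sign_off
print(sign_off())"
```

```text
the job is handed in; nothing more can be done
None
```

I handed the job in at about 14 s: the housing is home against the stop, the keeper is shut by the camera view, the cap was pressed fully down for about a second and is back up, and the loose things were not touched.

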